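# Tip the red cubes out of the flap-front caddy

## Task

Two clear caddies with white flaps sit on pivoting stands. Take the one holding the red cubes by its white bar and tip it forward just far enough that its flap swings open and both cubes slide out into the tray in front of it, never turning it right over onto its front; then set it back level on its rest and let go. Do not tip the other caddy.

Things in the scene. Friction and masses are not known exactly. Their poses are not given: they have to be found in the camera images.
- red_stand: Fixed wooden stand of the red-cube caddy. Origin on the shelf top, straight below the caddy's hinge; z up, +x the way the caddy tips, y along the hinge (80 mm up). Base board x -120 to 185, y +-67 mm. Catch tray in front: inside x -4 to 179, y +-61 mm, floor 8 mm up, walls to 44 (far wall 50) mm. The level caddy lies behind the hinge: x -112 to 0, y +-46, z 68 to 136 mm.
- red_bar (a point): Centre of the white bar handle over that caddy's roof: round, 10 mm thick, 72 mm long, parallel to the stand's y, between two end posts; 44 mm clear below its centre to the roof. At stand x -85, y 0, z 180 mm when level; tips with the caddy on a 131 mm circle about the hinge. The point's axes are the stand's, tipped with the caddy.
- red_caddy (a joint): Clear roofed caddy with the red cubes, 0.4 kg, hinged at its front lower edge. Rad: 0 level on its rest, growing as it tips forward to the tray; stop 1.65. A few N at the bar tip it; let go below about 1.1 it falls back. The white front flap hangs free and opens by itself. Cubes begin to slide at 0.5 to 0.65; about 1.0 empties it; past 1.4 is right over.
- blue_caddy (a joint): The look-alike caddy on an identical stand beside it, holding two short blue drums; to be left level (0). Same joint sense.
- cube_a_mid (a point): Centre of one glossy red plastic cube, 28 mm, about 20 g, loose on the caddy floor at the start.
- cube_b_mid (a point): Centre of the other glossy red plastic cube, 28 mm, about 20 g, loose on the caddy floor at the start.

How it is judged:
By the outcome, as a careful person would: the job done as asked, in the order asked, and still so for the second after the job is handed in, with the robot touching nothing.
It also fails if it takes over 42 s, if anything falls off the work surface, if the arm or the gripper's body presses on something with over 40 N, if the wrist force passes 120 N, or if a joint passes its speed limit or range.

## Robot

A 7-joint arm with a two-finger parallel gripper is mounted at the origin on the work surface. World frame = base frame: x ahead of the robot, y to its left, z up, the work surface at z = 0. Lengths are in m, angles in rad, forces in N, time in s.
With the tool pointing down it reaches from about 0.4 to 0.85 m from the base axis. Payload 4.5 kg.
Tool frame: the origin (TCP) lies midway between the tips of the shut fingers; the grasp point (between the pads) lies bot.hold_point_z behind it (bot.hold_point_z is the distance from the TCP to the grasp point, in m); z points along the fingers, y is the direction in which the jaws open and shut (so a half turn about z gives the same grasp; the last joint's range is limited). The gripper opens to 85 mm and grips with 20 to 120 N. Pads are 22 mm wide; open, the fingers measure 114 mm over their backs; the gripper's body (76 mm by 85 mm) begins 54 mm behind the grasp point. The pads swing forward as they close: fully open they stand 13 mm farther back than shut.
Start: joints at [-1.294, 0.689, -0.195, 1.565, 0.157, 0.902, -0.215], TCP at [0.15, 0.607, 0.231] pointing down, gripper open.
Joint ranges: [-3.01, 3.01], [-0.46, 2.08], [-1.47, 1.51], [0.13, 2.56], [-1, 4.14], [0.04, 2.09], [-2.66, 2.66]. Speed limits (rad/s): [2.57, 2.57, 3.14, 3.14, 3.14, 3.14, 3.14].

## Interface

Orientations are given as a 3x3 rotation matrix whose columns are the frame's x, y, z axes.
In Python, from cell import bot, monitor, capture gives the robot as it stands. The module is installed in compiled form; this text tells all that it offers. Calls block until the motion is done:
- bot.move_ptp(position, orientation): joint-space move of the TCP to a pose.
- bot.line_to(position, ori=None, rate=0.15, threshold=None): straight line of the TCP; ori=None keeps the orientation; rate is the mean speed in m/s. With threshold (N) it stops when the force on the tool has changed by that much, and returns True; else False.
- bot.goto_joints(angles): joint-space move.
- bot.set_gripper(opening, force=None): opening from 0.0 (shut) to 1.0 (fully open); force is the grip in N (None keeps the last); returns when the fingers have stopped.
- bot.sleep(seconds).
- bot.inverse_kinematics(position, orientation): joint angles nearest the present ones, or None.
- monitor.get_obs(): the state.
- capture(name): name is "scene" or "top" or "wrist"; returns a dict with "frame" (384x512x3 uint8, red, green, blue), "intrinsics" (3x3 intrinsics, pixels), "R" (3x3) and "t" (3): a world point X has camera coordinates R X + t. Camera axes: x right, y down, z forward; pixel columns grow to the right and rows downward; lengths in m; the calibration is good to about 2 mm. A picture is of the moment at which its call begins. There is no depth.
A pose or a line that the arm cannot do raises bot.MotionError and nothing moves.
- bot.job_done(): hands the job in, once; it reports no verdict.
The state is a dict: "clock": time; "joint_positions": joint angles; "joint_vel": joint speeds; "tau": joint torques, N m; "tool_pos": TCP position; "eef_rot": TCP orientation; "force": force on the tool from outside, world axes, zero at the start; "wrist_torque": the same for the moment, N m; "finger_gap": opening from 0.0 (shut) to 1.0 (fully open).
Only numpy, scipy, OpenCV 4.12 (cv2) and the standard library are available. Lean on these libraries where they do the work, as an engineer would, in place of code of your own. Each camera call takes 0.05 s, during which the arm holds its last target.

## Working session

There is one attempt and no reset: what is moved stays moved. The work goes in short steps, each a Python script; the robot and the scene stay as the last script left them, time stands still between calls to the robot, and variables do not carry over. Pictures are saved under pics/ and viewed, and the job is handed in when it is done.

```bash
mkdir -p pics
python3 - <<'E'
from cell import bot, monitor, capture
import cv2,numpy as np
for n in ["scene","top"]:
    c=capture(n); cv2.imwrite(f"pics/{n}0.png",cv2.cvtColor(c["frame"],cv2.COLOR_RGB2BGR))
    np.savez(f"{n}0.npz",**c); print(n,c["intrinsics"].tolist(),(-c["R"].T@c["t"]).round(3),c["R"].round(3).tolist())
o=monitor.get_obs(); print(o["clock"],o["tool_pos"],o["eef_rot"],o["finger_gap"],bot.hold_point_z)
E
```

```text
scene [[418.4770522535992, 0.0, 254.85020691374945], [0.0, 418.4770522535992, 198.1232817689964], [0.0, 0.0, 1.0]] [ 1.271 -0.127  0.826] [[0.119, 0.993, 0.02], [0.681, -0.066, -0.73], [-0.723, 0.1, -0.683]]
top [[398.7698181993296, 0.0, 255.53987170475594], [0.0, 398.7698181993296, 189.99824667109306], [0.0, 0.0, 1.0]] [ 0.429 -0.017  0.954] [[0.005, -0.999, 0.034], [-0.996, -0.008, -0.088], [0.089, -0.033, -0.996]]
0.1 [0.15017845 0.6060597  0.23054437] [[-9.70684850e-01  2.40355655e-01 -2.86231127e-04]
 [ 2.40355787e-01  9.70683335e-01 -1.72007732e-03]
 [-1.35590526e-04 -1.73845031e-03 -9.99998480e-01]] 1.0004100841662196 0.0187
```

View pics/scene0.png

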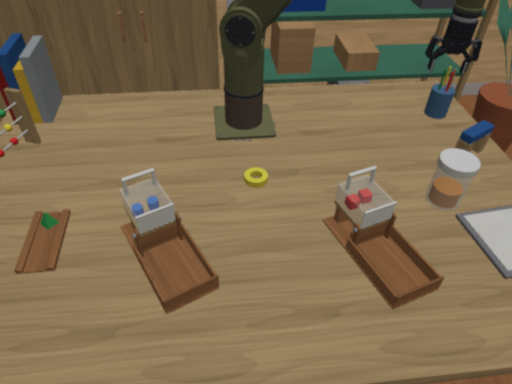

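View pics/top0.png

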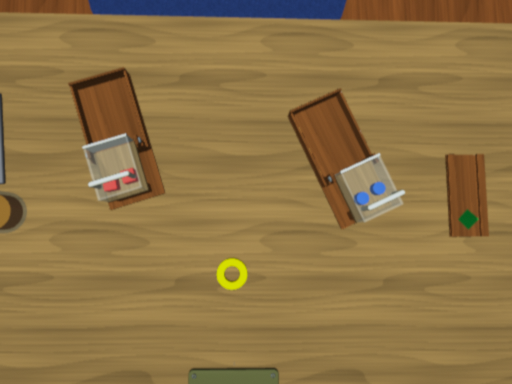

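Red caddy is at the left (top view around (115,170), scene view around (365,200)); blue is on the right. Enlarging both.

Run:
```python
import cv2
a=cv2.imread("pics/top0.png")[55:225,55:180]; cv2.imwrite("pics/topc.png",cv2.resize(a,None,fx=3.5,fy=3.5,interpolation=cv2.INTER_CUBIC))
a=cv2.imread("pics/scene0.png")[155:310,315:445]; cv2.imwrite("pics/scenec.png",cv2.resize(a,None,fx=3.8,fy=3.8,interpolation=cv2.INTER_CUBIC))
```

```text
(no output)
```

View pics/topc.png

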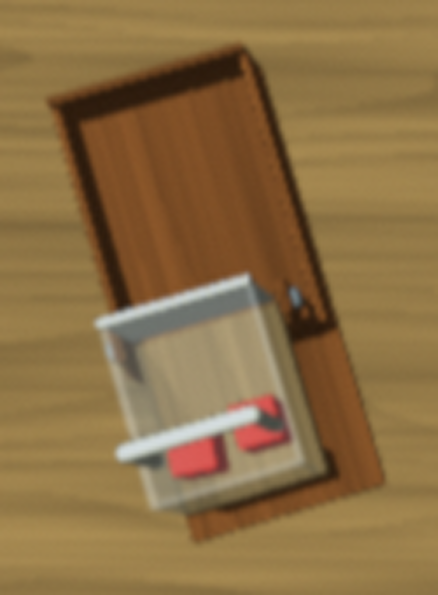

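View pics/scenec.png

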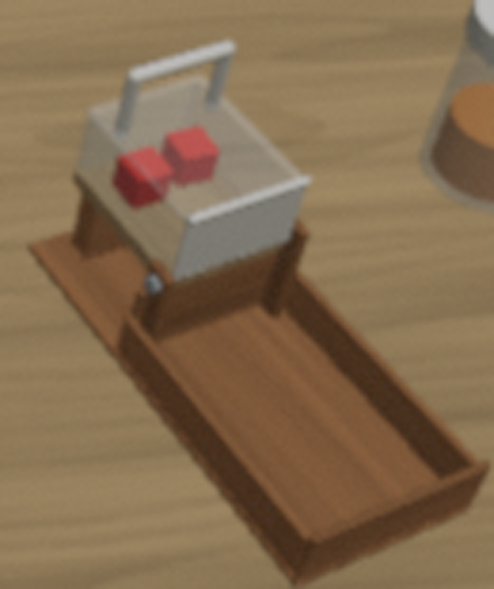

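```bash
cat > fit.py <<'E'
import numpy as np
from scipy.optimize import least_squares
T=np.load("top0.npz");S=np.load("scene0.npz")
tp=lambda u,v:(55+(u+.5)/3.5-.5,55+(v+.5)/3.5-.5)
sp=lambda u,v:(315+(u+.5)/3.8-.5,155+(v+.5)/3.8-.5)
obs=[(T,tp(120,454),(-85,36,180)),(T,tp(266,416),(-85,-36,180)),(T,tp(195,543),(-120,67,8)),(T,tp(383,483),(-120,-67,8)),
(T,tp(48,100),(185,67,50)),(T,tp(243,44),(185,-67,50)),
(S,sp(131,75),(-85,-36,180)),(S,sp(232,45),(-85,36,180)),(S,sp(310,543),(185,-67,50)),(S,sp(488,467),(185,67,50)),(S,sp(297,585),(185,-67,0)),(S,sp(32,247),(-120,-67,8))]
def world(p,q):
    x,y,z,a=p;c,s=np.cos(a),np.sin(a);q=np.array(q)/1000
    return np.array([x+c*q[0]-s*q[1],y+s*q[0]+c*q[1],z+q[2]])
def proj(C,X):
    k=C["intrinsics"]@(C["R"]@X+C["t"]);return k[:2]/k[2]
def res(p): return np.concatenate([proj(C,world(p,q))-np.array(uv) for C,uv,q in obs])
r=least_squares(res,[.5,.3,0,.2],loss="soft_l1")
print(r.x.round(4),res(r.x).reshape(-1,2).round(1).tolist()); print("bar",world(r.x,(-85,0,180)))
np.save("pose.npy",r.x)
def tri(us):
    f=lambda X:np.concatenate([proj(C,X)-np.array(uv) for C,uv in us]);return least_squares(f,[.5,.3,.2]).x
e1=tri([(T,obs[0][1]),(S,obs[7][1])]);e2=tri([(T,obs[1][1]),(S,obs[6][1])])
print("tri",e1,e2,(e1+e2)/2,np.linalg.norm(e1-e2))
E
python3 fit.py
```

```text
[ 0.5976  0.2663 -0.0011  0.3068] [[1.8, 0.2], [-3.5, 0.2], [-0.9, 0.3], [0.7, 0.7], [-0.7, -0.6], [0.3, -0.7], [0.7, 0.5], [-1.5, 1.1], [0.7, -0.3], [0.9, -0.4], [-1.5, 1.2], [-1.0, -1.2]]
bar [0.51655596 0.24059634 0.17893452]
tri [0.5058549  0.27744488 0.18230158] [0.52810915 0.20086331 0.18095088] [0.51698202 0.23915409 0.18162623] 0.07976097963976718
```

Fit is consistent: residuals about 1 px, stand z ≈ 0, and bar height triangulates to 0.181 against the expected 0.180. Now checking arc reachability for several tool pitches.

```bash
cat > h.py <<'E'
import numpy as np
from scipy.spatial.transform import Rotation as Ro
from cell import bot, monitor, capture
import cv2
x0,y0,_,yaw=np.load("pose.npy"); z0=0.0
Rs=Ro.from_euler("z",yaw).as_matrix()
O=np.array([x0,y0,z0])
def bar(th):
    p=Ro.from_euler("y",th).apply([-.085,0,.1])+[0,0,.08]
    return O+Rs@p
def rot(pitch,sg):   # tool down, y=sg*stand x, tilted with pitch about stand y
    y=np.array([sg,0,0.]);z=np.array([0,0,-1.]);x=np.cross(y,z)
    return Rs@Ro.from_euler("y",pitch).as_matrix()@np.c_[x,y,z]
def tcp(th,pitch,sg,back=0):
    R=rot(pitch,sg); return bar(th)+R[:,2]*(bot.hold_point_z-back),R
def snap(n,f):
    c=capture(n);cv2.imwrite(f"pics/{f}.png",cv2.cvtColor(c["frame"],cv2.COLOR_RGB2BGR))
def st():
    o=monitor.get_obs();print("t",round(o["clock"],2),"tcp",o["tool_pos"].round(4) if hasattr(o["tool_pos"],'round') else o["tool_pos"],"F",np.round(o["force"],1),"gap",round(o["finger_gap"],3))
E
python3 - <<'E'
from h import *
for sg in (1,-1):
  for p0,p1 in ((0,0),(0,.5),(0,1),(-.5,.5),(-.3,.4),(-.4,.2),(-.4,-.4)):
    L=[]
    for k in range(6):
        q=bot.inverse_kinematics(*tcp(1.1*k/5,p0+(p1-p0)*k/5,sg))
        L.append(None if q is None else np.round(q,2).tolist())
    print(sg,p0,p1,[i is not None for i in L],L[0],L[-1])
    q=bot.inverse_kinematics(*tcp(0,p0,sg,.08)); print(q is not None)
E
```

```text
1 0 0 [True, True, True, True, True, True] [-0.5, 0.71, -0.03, 1.81, 0.03, 0.63, -0.24] [-0.48, 0.85, -0.0, 1.35, 0.0, 0.94, -0.17]
True
1 0 0.5 [True, True, True, True, True, True] [-0.5, 0.71, -0.03, 1.81, 0.03, 0.63, -0.24] [-0.45, 1.18, 0.02, 0.65, -0.08, 1.81, -0.13]
True
1 0 1 [True, True, True, True, False, False] [-0.5, 0.71, -0.03, 1.81, 0.03, 0.63, -0.24] None
True
1 -0.5 0.5 [True, True, True, True, True, True] [0.1, 0.97, -1.25, 2.23, 1.79, 1.09, -1.92] [-0.45, 1.18, 0.02, 0.65, -0.08, 1.81, -0.13]
True
1 -0.3 0.4 [True, True, True, True, True, True] [-0.61, 0.65, 0.09, 2.09, 0.16, 0.11, -0.4] [-0.46, 1.09, 0.02, 0.82, -0.07, 1.63, -0.13]
True
1 -0.4 0.2 [True, True, True, True, True, True] [0.11, 0.95, -1.25, 2.15, 1.62, 1.04, -1.75] [-0.47, 0.96, 0.02, 1.1, -0.05, 1.28, -0.13]
True
1 -0.4 -0.4 [True, True, True, True, True, True] [0.11, 0.95, -1.25, 2.15, 1.62, 1.04, -1.75] [-0.54, 0.73, 0.06, 1.78, 0.17, 0.25, -0.36]
True
-1 0 0 [True, True, True, True, True, True] [-0.06, 0.83, -0.81, 1.78, 0.77, 0.88, 2.21] [-0.11, 0.96, -0.82, 1.32, 0.72, 1.16, 2.45]
True
-1 0 0.5 [True, True, True, True, True, True] [-0.06, 0.83, -0.81, 1.78, 0.77, 0.88, 2.21] [-0.2, 1.31, -1.25, 0.62, 0.92, 2.04, 2.6]
True
-1 0 1 [True, True, True, True, False, False] [-0.06, 0.83, -0.81, 1.78, 0.77, 0.88, 2.21] None
True
-1 -0.5 0.5 [True, True, True, True, True, True] [-0.4, 0.67, -0.31, 2.26, 2.22, 0.41, 0.67] [-0.2, 1.31, -1.25, 0.62, 0.92, 2.04, 2.6]
True
-1 -0.3 0.4 [True, True, True, True, True, True] [-0.3, 0.67, -0.41, 2.08, 1.19, 0.36, 1.74] [-0.19, 1.2, -0.96, 0.79, 0.68, 1.8, 2.62]
True
-1 -0.4 0.2 [True, True, True, True, True, True] [-0.4, 0.65, -0.27, 2.17, 1.78, 0.27, 1.13] [-0.14, 1.07, -0.9, 1.07, 0.67, 1.48, 2.54]
True
-1 -0.4 -0.4 [True, True, True, True, True, True] [-0.4, 0.65, -0.27, 2.17, 1.78, 0.27, 1.13] [-0.22, 0.77, -0.5, 1.76, 1.06, 0.5, 2.01]
True
```

```bash
python3 - <<'E'
from h import *
bot.move_ptp(*tcp(0,0,1,.09)); st()
bot.line_to(tcp(0,0,1)[0],rate=0.1,threshold=6); st()
snap("scene","s1");snap("wrist","w1");snap("top","t1")
E
python3 -c "
import cv2
a=cv2.imread('pics/s1.png')[100:310,300:460];cv2.imwrite('pics/s1c.png',cv2.resize(a,None,fx=2.8,fy=2.8,interpolation=2))"
```

```text
t 1.98 tcp [0.5158 0.2424 0.2512] F [ 0.2 -0.5 -0.5] gap 0.997
t 3.02 tcp [0.517  0.2408 0.1619] F [-0.5 -1.  -0.5] gap 1.0
```

View pics/s1c.png

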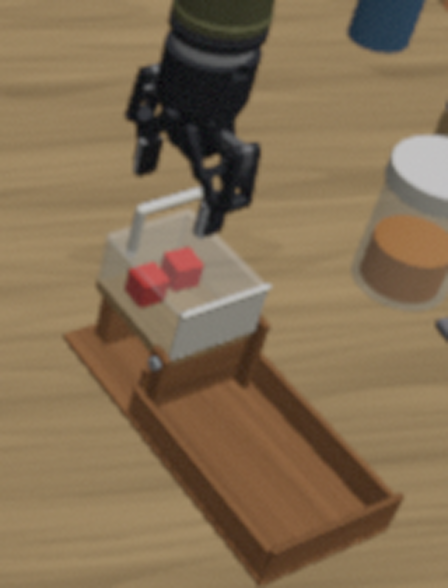

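View pics/w1.png

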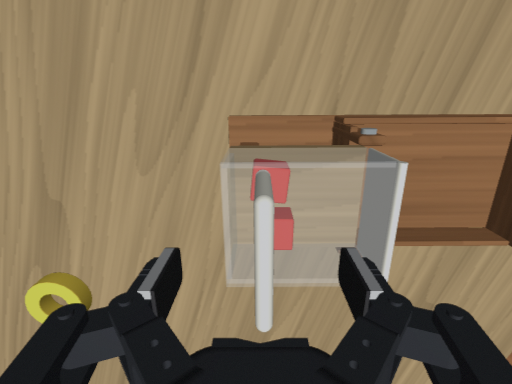

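The wrist view shows the bar (col 264) midway between the fingers (cols 180 and 340), parallel to the pads and within its length. Grip.

```bash
python3 - <<'E'
from h import *
bot.set_gripper(0.0,30); st()
snap("wrist","w2")
for k in range(1,4):
    th=0.1*k; bot.line_to(*tcp(th,.35*th,1),rate=0.06); st()
snap("scene","s2")
E
python3 -c "
import cv2
a=cv2.imread('pics/s2.png')[100:310,300:460];cv2.imwrite('pics/s2c.png',cv2.resize(a,None,fx=2.8,fy=2.8,interpolation=2))"
```

```text
t 3.85 tcp [0.519  0.2414 0.1617] F [ 4.9  1.3 -2. ] gap 0.103
t 4.26 tcp [0.526  0.2437 0.1682] F [  5.2   1.3 -12.7] gap 0.104
t 4.62 tcp [0.5354 0.2467 0.1754] F [  3.4   2.3 -12.3] gap 0.098
t 4.97 tcp [0.5453 0.2499 0.1814] F [  0.8   2.1 -11.7] gap 0.106
```

View pics/s2c.png

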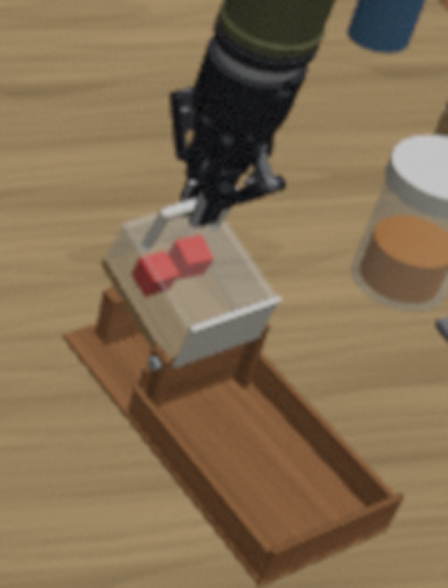

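View pics/w2.png

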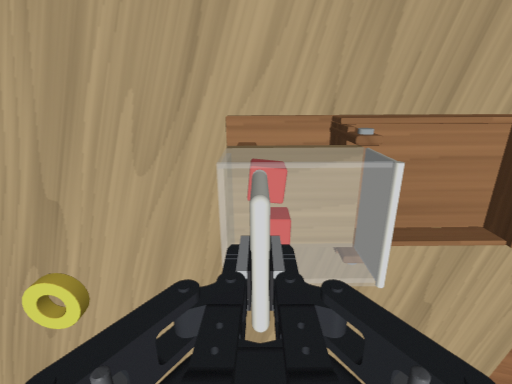

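Grasp is good and the caddy is rotating. There is a ~10 N radial pull, so I'll trim the arc by 1.5 mm and continue in steps with pictures.

```bash
cat >> h.py <<'E'
DR=0.0015
def arc(th,dr=None):
    p,R=tcp(th,.35*th,1)
    h=O+[0,0,.08]; u=(bar(th)-h)/np.linalg.norm(bar(th)-h)
    return p-u*(DR if dr is None else dr),R
E
python3 - <<'E'
from h import *
print(monitor.get_obs()["tool_pos"]-tcp(.3,.105,1)[0])
for th in (.4,.5,.6,.7,.8):
    bot.line_to(*arc(th),rate=0.06); st()
snap("scene","s3")
E
python3 -c "
import cv2
a=cv2.imread('pics/s3.png')[100:310,300:460];cv2.imwrite('pics/s3c.png',cv2.resize(a,None,fx=2.8,fy=2.8,interpolation=2))"
```

```text
[-0.001221   -0.00021372 -0.0006228 ]
t 5.38 tcp [0.5565 0.2535 0.1867] F [-4.8  0.4  5.1] gap 0.103
t 5.74 tcp [0.5689 0.2575 0.1906] F [-4.9 -0.6  7.1] gap 0.101
t 6.1 tcp [0.5806 0.2613 0.1928] F [-4.2 -0.3  7.8] gap 0.101
t 6.46 tcp [0.5931 0.2653 0.1939] F [-2.   0.7  8.2] gap 0.106
t 6.82 tcp [0.6053 0.2692 0.1933] F [-1.4  1.1  5.4] gap 0.106
```

View pics/s3c.png

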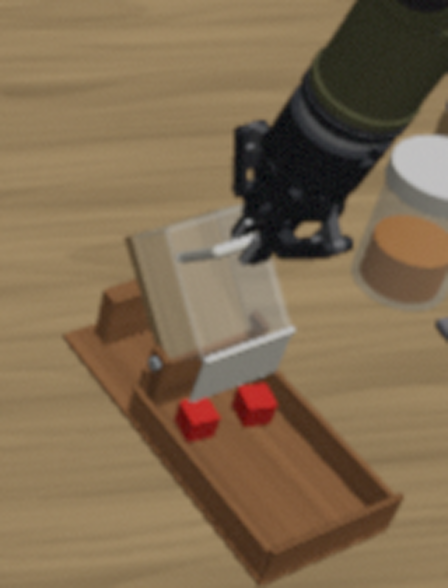

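At about 0.8 rad both cubes appear below the flap, at crop (198,418) and (255,404). I'll wait a moment and check that they're at rest on the tray floor.

```bash
python3 - <<'E'
from h import *
bot.sleep(0.5); snap("scene","s4"); snap("top","t4"); st()
E
python3 -c "
import cv2
a=cv2.imread('pics/s4.png')[150:310,310:450];a=cv2.resize(a,None,fx=2.8,fy=2.8,interpolation=2)
b=cv2.imread('pics/t4.png')[45:205,40:180];b=cv2.resize(b,None,fx=2.8,fy=2.8,interpolation=2)
cv2.imwrite('pics/c4.png',cv2.hconcat([a,b]))"
```

```text
t 7.47 tcp [0.6049 0.2691 0.1933] F [-0.9  1.1  6.5] gap 0.105
```

View pics/c4.png

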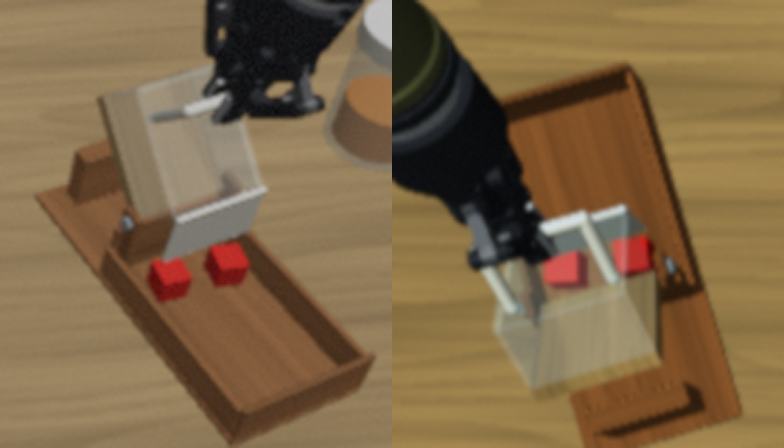

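Run:
```python
import numpy as np
import contextlib,io
with contextlib.redirect_stdout(io.StringIO()):
    from fit import tri,T,S
p=np.load("pose.npy")
for s,t in (((370.7,249.6),(125.7,136.1)),((391.4,244.3),(101.8,140.7))):
    X=tri([(S,np.array(s)),(T,np.array(t))]); c,sn=np.cos(p[3]),np.sin(p[3]); d=X[:2]-p[:2]
    print(X.round(3),"stand",(c*d[0]+sn*d[1]).round(3),(-sn*d[0]+c*d[1]).round(3))
```

```text
[0.636 0.257 0.022] stand 0.034 -0.02
[0.625 0.314 0.022] stand 0.04 0.037
```

Both cubes triangulate to z = 0.022 m, which is resting on the tray floor (8 + 14 mm), inside the tray at stand x 34–40 mm. It's empty, so I'll set it back level.

```bash
python3 - <<'E'
from h import *
for th in (.7,.6,.5,.4,.3,.2,.1,.04,0):
    bot.line_to(*arc(th,.0008),rate=0.06 if th>.15 else .03)
    if th<.35: st()
bot.sleep(.3);st()
snap("scene","s5")
E
python3 -c "
import cv2
a=cv2.imread('pics/s5.png')[100:310,300:460];cv2.imwrite('pics/s5c.png',cv2.resize(a,None,fx=2.8,fy=2.8,interpolation=2))"
```

```text
t 9.26 tcp [0.5464 0.2501 0.1814] F [-5.4  0.1  8. ] gap 0.105
t 9.62 tcp [0.5359 0.2466 0.1754] F [-5.5 -0.3  7.3] gap 0.099
t 10.18 tcp [0.5268 0.2437 0.1685] F [-3.2  0.3  4.4] gap 0.102
t 10.58 tcp [0.5215 0.242  0.1639] F [-1.2  0.6  0.9] gap 0.105
t 10.9 tcp [0.5191 0.2412 0.1614] F [2.  0.7 4.2] gap 0.107
t 11.2 tcp [0.5191 0.2413 0.1614] F [4.1 1.2 5.8] gap 0.104
```

View pics/s5c.png

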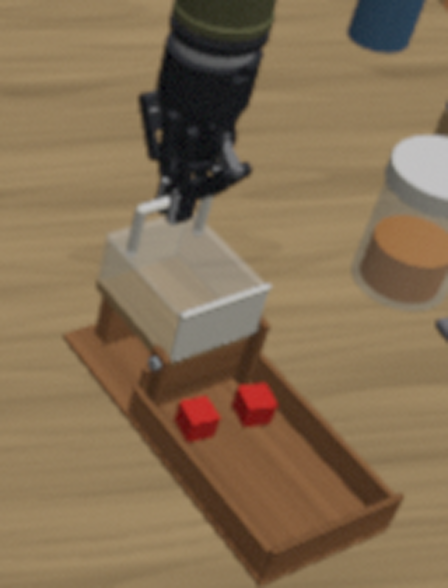

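It's level on its rest: TCP is back at the gripped position (0.519, 0.241, 0.161) with light contact. Release and retreat.

```bash
python3 - <<'E'
from h import *
bot.set_gripper(1.0); st()
p=np.array(monitor.get_obs()["tool_pos"]); bot.line_to(p+[0,0,.12],rate=.1,threshold=8); st()
bot.sleep(.5); snap("scene","s6"); snap("top","t6")
E
python3 -c "
import cv2
a=cv2.imread('pics/s6.png')[140:310,310:450];a=cv2.resize(a,None,fx=2.8,fy=2.8,interpolation=2)
b=cv2.imread('pics/scene0.png')[140:310,310:450];b=cv2.resize(b,None,fx=2.8,fy=2.8,interpolation=2)
cv2.imwrite('pics/c6.png',cv2.hconcat([a,b]))"
```

```text
t 11.97 tcp [0.517  0.2407 0.1607] F [-0.3  1.   0.1] gap 1.002
t 13.32 tcp [0.5166 0.2406 0.28  ] F [-0.3  0.5 -0.4] gap 1.0
```

View pics/c6.png

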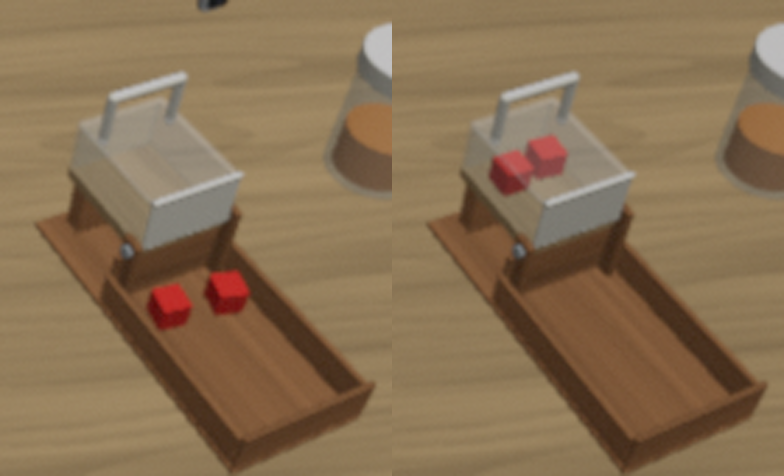

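View pics/s6.png

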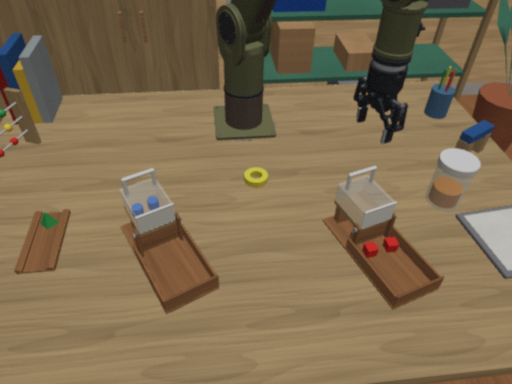

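The bar and caddy edges match the starting picture pixel for pixel (bar at crop (110,98)–(185,77)). Both cubes are in the tray, the blue caddy is untouched and the gripper is clear.

```bash
python3 -c "
from cell import bot
bot.job_done()"
```

```text
the job is handed in; nothing more can be done
```

The job is done and handed in. Both red cubes are in the tray, and their caddy is back level on its rest and released.

- **What I did:** I located the red stand from the scene and top cameras, gripped the white bar at 30 N and tipped the caddy along its hinge arc to about 0.8 rad commanded. Both cubes had already slid out there, so I went no further. I then brought it back down to its rest, let go and retreated straight up.
- **Last checks:**
  - **Cubes:** with the caddy still tipped, they measured 22 mm high, which is resting on the tray floor, and well inside the tray walls. They look unmoved in the final picture.
  - **Red caddy:** its edges and bar line up with the starting picture.
  - **Blue caddy:** it looks unchanged.
  - **Robot:** the gripper is clear and reads about zero force.
  - **Limits:** the last clock reading before hand-in was 13.3 s of the 42 s allowed, and the largest wrist force I read was about 14 N.
- **What disagreed:** my arc was slightly off, leaving roughly 5–12 N of pull or push along the bar's radius. I trimmed the path by 1.5 mm on the way up and 0.8 mm on the way back. No other check failed.

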